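# Lock a ripening tier to its turning stand by feel

## Robot

A 6-joint arm with a two-finger parallel gripper is mounted at the origin on the work surface. World frame = base frame: x ahead of the robot, y to its left, z up, the work surface at z = 0. Lengths are in m, angles in rad, forces in N, time in s.
With the tool pointing down it reaches from about 0.275 to 0.85 m from the base axis. Payload 19 kg.
Tool frame: the origin (TCP) lies on the centre line of the jaws, within the pads' length; the fingertips stand 11 mm ahead of it and the grasp point (between the pads) lies 8 mm behind it; z points along the fingers, y is the direction in which the jaws open and shut (so a half turn about z gives the same grasp; the last joint's range is limited). The gripper opens to 85 mm and grips with 20 to 120 N. Pads are 22 mm wide; open, the fingers measure 114 mm over their backs; the gripper's body (76 mm by 85 mm) begins 54 mm behind the grasp point. The pads swing forward as they close: fully open they stand 13 mm farther back than shut.
Start: joints at [0.978, 0.15, 1.437, -0, 1.554, -0.134], TCP at [0.255, 0.516, 0.242] pointing down, gripper open.
Joint ranges: [-2.8, 2.8], [-0.68, 2.1], [0.12, 2.68], [-1.39, 4.53], [0.16, 2.79], [-2.81, 2.81]. Speed limits (rad/s): [1.89, 1.89, 2.22, 3.01, 3.01, 3.01].

## Interface

Orientations are given as a unit quaternion [w, x, y, z].
In Python, from rig import get_obs, capture, sign_off, search_frame, trace, pinpoint gives the robot as it stands.
- The arm moves only by the tool jog_arm, never from a script. Its argument "motion" is one flat list of numbers, 5 for each row, row after row: the finger opening in mm, from 0 to 85.4, then the shift along the tool's x, y, z in mm, then the turn about the tool's z in degrees. In form: [fingers, tx, ty, tz, yaw, fingers, tx, ty, tz, yaw, ...]. A call has 1 to 12 rows; each row shifts and turns the commanded pose from where the row before left it, along the tool's axes as they then stand; what a row does not reach is not made up. A row lasts 1/12 s, in which the tool goes at most 41.7 mm and 7.16 degrees, less where a joint would pass 70% of its speed; a pose out of reach is approached as far as the arm can. A call with a gripper value outside its range is refused whole. The fingers move at their own pace and stop on an object; "newtons" is the grip in N (left out, the last holds). Time passes only in rows, so rows that do not move let the fingers close. It gives the time, the measured TCP pose, the force and the opening at its end, in the units of the state.
- get_obs(): the state, without advancing time (a new reading comes with each control period).
- capture(name): name is "scene" or "side" or "wrist"; returns a dict with "image" (480x640x3 uint8, red, green, blue), "intrinsics" (3x3 intrinsics, pixels), "T" (4x4, takes a point from camera to world coordinates); the wrist camera has in their place "mount" (4x4, takes a point from camera to tool coordinates, whose origin is the TCP and whose axes are the flange's). Camera axes: x right, y up, looking along -z (the intrinsics and any distortion apply to the point x, -y, -z); pixel columns grow to the right and rows downward; lengths in m; the calibration is good to about 2 mm. A picture is of the moment at which its call begins: read the wrist's pose just before it. There is no depth.
- sign_off(): hands the job in, once; it reports no verdict.
Trained networks look in the newest picture that a camera, given by its name, has taken for a name from the list of things; names that differ only in an ending like _2 or _b are one class to them, and where a whole thing is asked for, a point or a joint stands for the part that bears it (a point fixed in the world has none). Each returns a list of dicts, best first, with "score" (0 to 1); they miss things now and then, are a little off and sometimes report something else, mostly with a low value. They report only what shows in the picture. A call takes as long as a camera call. They do not tell look-alikes from the thing itself.
- search_frame(camera, label): "rect" ([left, top, right, bottom] in pixels, round what is visible of it).
- trace(camera, label): "mask" (480x640 bool, what is visible of it) and "rect" ([left, top, right, bottom] in pixels, round what is visible of it).
- pinpoint(camera, label): "point" ([column, row] in pixels: a listed point, or the origin of a listed thing).
The state is a dict: "t": time; "joint_positions": joint angles; "qd": joint speeds; "joint_torque": joint torques, N m; "position": TCP position; "tool_rot": TCP orientation; "ft_force": force on the tool from outside, world axes, zero at the start; "wrist_torque": the same for the moment, N m; "width": opening from 0.0 (shut) to 1.0 (fully open).
Only numpy, scipy, OpenCV 4.12 (cv2) and the standard library are available. Lean on these libraries where they do the work, as an engineer would, in place of code of your own. Each camera call takes 0.05 s, during which the arm holds its last target.

## Task

Lock the tier of cheeses to its turning stand: take the blue-handled hold-down pin from the table, pass its rod through the slot in the stand's front rail, feel along the lock bar hidden behind the rail for its hole, and push the pin fully home until its collar is against the rail. Leave it there, let go, and do not disturb the cheeses or the other things on the table.

Things in the scene. Friction and masses are not known exactly. Their poses are not given: they have to be found in the camera images.
- pin: Loose steel hold-down pin with a blue handle, 198 mm long, about 0.27 kg (varies), lying on the table; used this way up. x runs along the rod towards the tip, z up. Origin on the underside, below the collar's front face; the rod's axis is 17 mm higher. Handle 34 mm tall: a waist 24 mm wide and 46 mm long, with a 44 mm wide guard in front of it and a 40 mm wide knob behind.
- pin_grip (a point): Middle of the handle's waist, where to hold the pin from above across its 24 mm: on the rod's axis, 65 mm behind the collar's front face, 155 mm behind the tip, 17 mm above the table as it lies. Axes as the pin's. Flat upright sides; the guard's back face, 23 mm ahead, can take the push if the fingers slip forward. Balance point about 49 mm ahead.
- pin_collar (a point): Centre of the front face of the pin's collar, on the rod's axis. The collar is a plate 40 mm wide (y), 34 mm tall, 8 mm thick: too tall to pass the slot. Axes as the pin's.
- pin_tip (a point): Centre of the pin's flat tip, on the rod's axis, 90 mm ahead of the collar's front face. The rod is round, 16 mm in diameter; its last 6 mm taper to 10 mm. Axes as the pin's.
- rack: The stand, fixed, stainless, 440 mm wide (y), 250 deep (x), with the tier of cheeses on top. Origin at table height under the slot's middle, on the front rail's front face. Front rail: upright plate 8 mm thick, 13 to 96 mm high. Tier: drip tray and wire grid 96 to 106 mm high, covering all behind the rail; corner posts up to 200 mm. x points level into the stand, away from the robot; y left.
- rack_slot (a point): Middle of the slot in the stand's front rail, on the rail's front face, 60 mm above the table. x points level and square into the stand, y left along the rail, z up. The slot is 120 mm wide (y) and 22 mm high. When the pin is home, its collar lies against this face and its tip is 90 mm behind it.
- bar_face (a point): A fixed point of the stand 58 mm straight behind the slot's middle, in the front face of the hidden lock bar: a rigid smooth upright plate, 10 mm thick, 320 mm wide, parallel to the rail. Its one hole, 21 mm wide and 26 high, is centred at the slot's height (60 mm); its middle lies anywhere up to 36 mm left or right of this point, different on every tier. Free space behind it. Axes as rack_slot.
- wheel_left: Loose cheese wheel on the tier, 176 mm across, 75 mm tall; origin under its centre. Leave alone.
- wheel_right: Second loose cheese wheel on the tier, same size; origin under its centre. Leave alone.
- brush: Loose rind brush with a wooden back, 160 x 55 x 42 mm; origin under its centre. Leave alone.
- trier: Loose cheese trier with a T handle, 167 mm long, 100 mm across the handle, 17 mm high; origin on the table under the handle's middle, x towards its point. Leave alone.
- spray: Loose white bottle, 72 mm across, 190 mm tall; origin under its centre. Leave alone.
- spare_wheel: Loose cheese wheel on a wooden board at the right, 176 mm across, 75 mm tall; origin under its centre. Leave alone.
- salt_jar: Loose clear jar, 90 mm across, 110 mm tall; origin under its centre. Leave alone.
There are look-alikes about, which are no part of the job. Leave any green or purple look-alike of the pin alone.

How it is judged:
By the outcome, as a careful person would: the job done as asked, in the order asked, and still so for the second after the job is handed in, with the robot touching nothing.
It also fails if it takes over 72 s, if anything falls off the work surface, if the arm or the gripper's body presses on something with over 40 N, if the wrist force passes 120 N, or if a joint passes its speed limit or range.

## Working session

There is one attempt and no reset: what is moved stays moved. The work goes in short steps, Python scripts to look and compute and a tool call to move; the robot and the scene stay as the last step left them, time stands still between calls to the robot, and variables do not carry over. Pictures are saved under pics/ and viewed, and the job is handed in when it is done.

Besides the shell and the picture viewer there is one more tool, called after "Call:" as name(argument=value, ...) on one line, values as JSON. jog_arm: Moves the arm, as the interface text tells. Its arguments: {"type":"object","properties":{"motion":{"type":"array","items":{"type":"number"}},"newtons":{"type":"number"}},"required":["motion"]}

```bash
mkdir -p pics; ls; python3 - <<'E'
from rig import *
import cv2,json
o=get_obs(); print({k:o[k] for k in('t','position','tool_rot','ft_force','width')})
for c in('scene','side','wrist'):
    d=capture(c); cv2.imwrite(f'pics/{c}0.png',d['image'][:,:,::-1]); print(c,d['intrinsics'],d.get('T',d.get('mount')),[k for k in d])
    for l in('pin','pin_grip','pin_tip','pin_collar','rack_slot'):
        if '_' in l: print(l,[(r['score'],r['point']) for r in pinpoint(c,l)])
        else: print(l,[(r['score'],r['rect']) for r in search_frame(c,l)])
print(get_obs()['t'])
E
```

```text
pics
{'t': 0.0, 'position': array([0.25455552, 0.51532335, 0.2416764 ]), 'tool_rot': array([-2.24045705e-04,  2.27397436e-01,  9.73801839e-01, -5.77781281e-04]), 'ft_force': array([-0.40230923, -0.59862507,  0.15245282]), 'width': 1.0045999326439992}
scene [[616.35904968   0.         318.50952291]
 [  0.         616.35904968 240.49703443]
 [  0.           0.           1.        ]] [[-0.18641627 -0.58773046  0.78728767  1.74680902]
 [ 0.98238327 -0.10080801  0.15735581  0.22517974]
 [-0.0131179   0.80275192  0.59616883  1.08737681]
 [ 0.          0.          0.          1.        ]] ['image', 'intrinsics', 'T']
pin [(0.89, [228.0, 227.7, 249.7, 265.8]), (0.88, [215.0, 192.6, 263.8, 219.4]), (0.68, [311.6, 241.5, 380.5, 257.3])]
pin_grip [(0.96, [236.1, 238.3]), (0.8, [362.0, 252.6]), (0.58, [248.5, 206.3])]
pin_tip [(0.96, [246.2, 271.9]), (0.96, [212.8, 190.6]), (0.92, [309.7, 255.1])]
pin_collar [(0.88, [342.3, 249.9]), (0.83, [236.0, 201.0]), (0.66, [242.4, 251.9])]
rack_slot [(0.74, [298.5, 300.3]), (0.45, [158.0, 295.2])]
side [[491.92576355   0.         322.18500633]
 [  0.     
[... 503 characters left out ...]
6])]
pin_tip [(0.88, [220.6, 413.0]), (0.63, [358.6, 292.9])]
pin_collar [(0.96, [234.6, 373.2]), (0.73, [274.7, 253.5]), (0.67, [333.2, 314.5]), (0.42, [395.0, 225.6])]
rack_slot [(0.58, [378.3, 231.5])]
wrist [[354.30662587   0.         326.45031963]
 [  0.         354.30662587 241.58012859]
 [  0.           0.           1.        ]] [[ 9.29860784e-04  9.62444186e-01  2.71478037e-01  6.79904964e-02]
 [ 9.99999396e-01 -7.35634776e-04 -8.17203521e-04  5.34170415e-04]
 [-5.86804092e-04  2.71478633e-01 -9.62444288e-01 -1.30685170e-01]
 [ 0.00000000e+00  0.00000000e+00  0.00000000e+00  1.00000000e+00]] ['image', 'intrinsics', 'mount']
pin []
pin_grip []
pin_tip []
pin_collar []
rack_slot []
0.9
```

View pics/scene0.png

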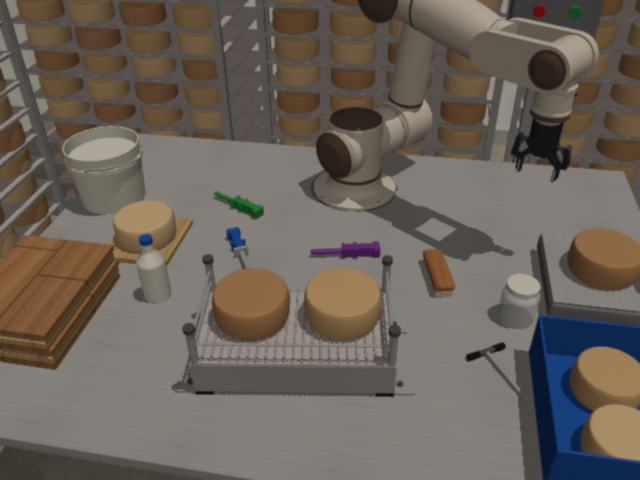

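View pics/side0.png

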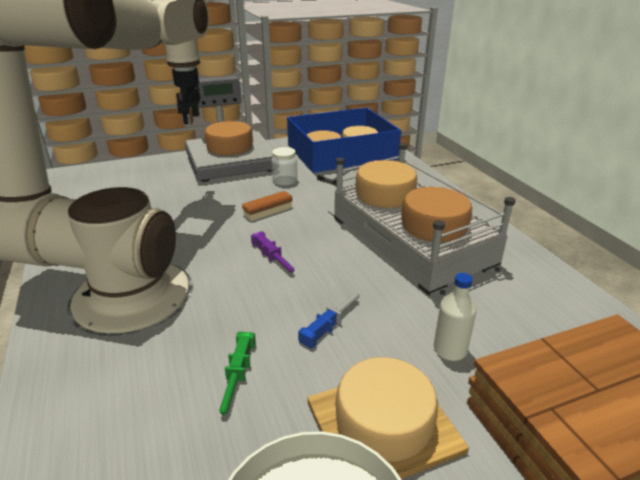

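```bash
cat > h.py <<'E'
import numpy as np, cv2
from scipy.spatial.transform import Rotation as R
def ray(d,px,T=None):
    K=d['intrinsics'];T=d['T'] if T is None else T
    v=np.array([(px[0]-K[0,2])/K[0,0],-(px[1]-K[1,2])/K[1,1],-1.])
    return T[:3,3],T[:3,:3]@v
def onz(d,px,z,T=None):
    o,v=ray(d,px,T); return o+v*(z-o[2])/v[2]
def tri(a,b):
    A=np.zeros((3,3));y=np.zeros(3)
    for o,v in(a,b):
        v=v/np.linalg.norm(v);P=np.eye(3)-np.outer(v,v);A+=P;y+=P@o
    return np.linalg.solve(A,y)
def proj(d,p,T=None):
    T=d['T'] if T is None else T
    q=np.linalg.inv(T)@np.r_[p,1];K=d['intrinsics']
    return np.array([K[0,0]*q[0]/-q[2]+K[0,2],K[1,1]*(-q[1])/-q[2]+K[1,2]])
def tcpT(o):
    T=np.eye(4);q=o['tool_rot'];T[:3,:3]=R.from_quat([q[1],q[2],q[3],q[0]]).as_matrix();T[:3,3]=o['position'];return T
E
python3 - <<'E'
import cv2,numpy as np
a=cv2.imread('pics/scene0.png')[170:330,130:450]; b=cv2.imread('pics/side0.png')[210:430,190:450]
cv2.imwrite('pics/crs.png',cv2.resize(a,None,fx=2.5,fy=2.5,interpolation=cv2.INTER_CUBIC));cv2.imwrite('pics/crd.png',cv2.resize(b,None,fx=2.5,fy=2.5,interpolation=cv2.INTER_CUBIC))
E
```

```text
(no output)
```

View pics/crs.png

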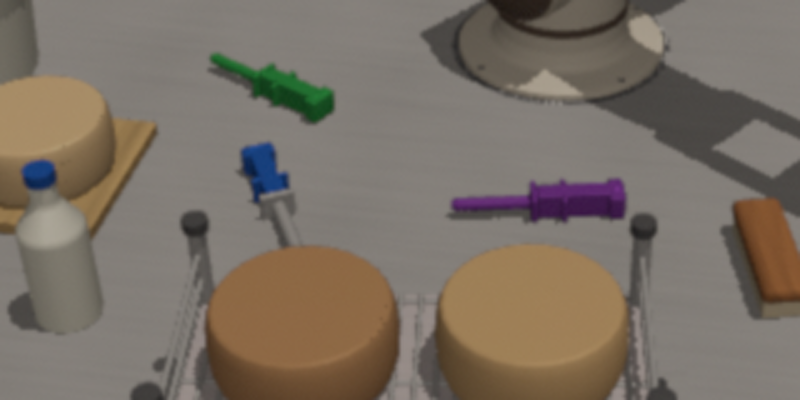

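View pics/crd.png

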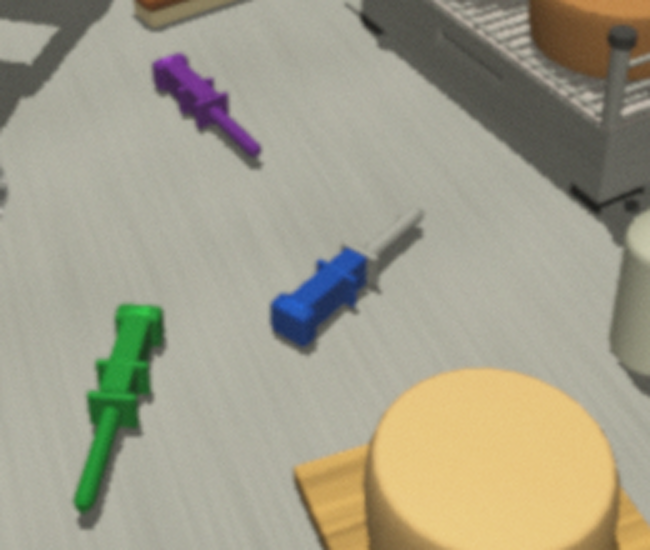

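The three look-alikes are:
- **Blue handle, steel rod:** scene (236,240), side (318,330).
- **Green:** scene (240,205), side (238,370).
- **Purple:** scene (350,250), side (270,250).

The enlarged crops confirm that the blue one with the bare steel rod is the pin. The slot shows in the side view at about (378,231).

```bash
python3 - <<'E'
from rig import *
from h import *
s=capture('scene');d=capture('side')
print('grip tri',tri(ray(s,(236.1,238.3)),ray(d,(318.1,332.4))),onz(s,(236.1,238.3),.017),onz(d,(318.1,332.4),.017))
print('collar',tri(ray(s,(242.4,251.9)),ray(d,(333.2,314.5))),onz(d,(333.2,314.5),.017))
print('tip',tri(ray(s,(246.2,271.9)),ray(d,(358.6,292.9))),onz(d,(358.6,292.9),.017))
print('slot',onz(d,(378.3,231.5),.06), tri(ray(s,(298.5,300.3)),ray(d,(378.3,231.5))))
print('tool axes\n',tcpT(get_obs())[:3,:3])
b=d['image'][150:300,320:520];cv2.imwrite('pics/slotc.png',cv2.resize(b[:,:,::-1],None,fx=4,fy=4,interpolation=cv2.INTER_CUBIC))
E
```

```text
grip tri [ 0.3690896  -0.3009229   0.01606538] [ 0.36357275 -0.29786147  0.017     ] [ 0.37118588 -0.30826836  0.017     ]
collar [ 0.42386761 -0.26248171  0.01561528] [ 0.42396611 -0.26600205  0.017     ]
tip [ 0.5095925  -0.2225326   0.02062257] [ 0.51074659 -0.21559902  0.017     ]
slot [ 0.64912238 -0.04046858  0.06      ] [ 0.64599313 -0.04713509  0.06405362]
tool axes
 [[-8.96585484e-01  4.42870712e-01 -4.39646473e-05]
 [ 4.42870714e-01  8.96585481e-01 -7.82465896e-05]
 [ 4.76494156e-06 -8.96254112e-05 -9.99999996e-01]]
```

View pics/slotc.png

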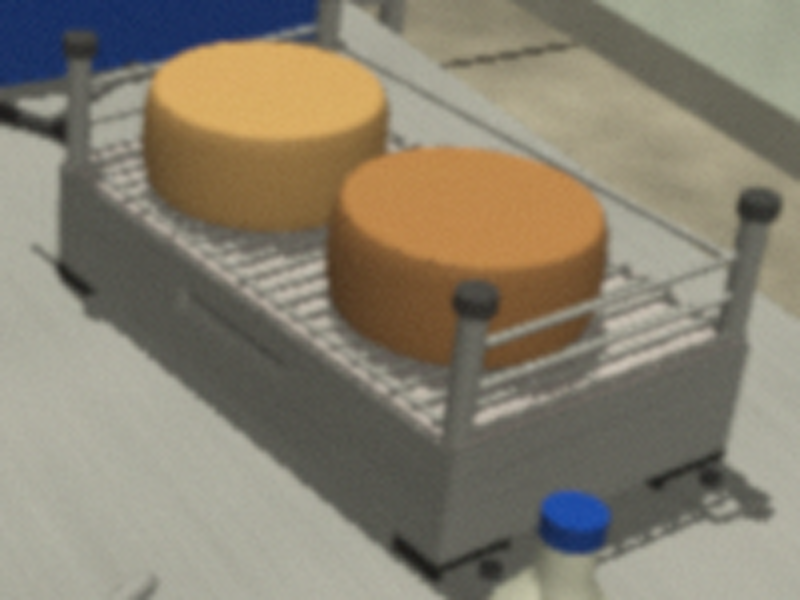

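```bash
cat >> h.py <<'E'
def ang(o): 
    M=tcpT(o)[:3,:3]; return np.degrees(np.arctan2(M[1,0],M[0,0]))
def plan(o,tgt,xang,n,w):
    p=np.array(o['position'])*1000;a=ang(o);t=np.array(tgt)*1000
    da=(xang-a+180)%360-180
    out=[]
    for i in range(n):
        k=n-i; d=(t-p)/k; c,s=np.cos(np.radians(a)),np.sin(np.radians(a))
        X=np.array([c,s,0]);Y=np.array([s,-c,0])
        r=[w]+[float(round(v)) for v in(d@X,d@Y,-d[2])]
        rem=(xang-a+180)%360-180 if i else da
        yaw=-round(rem/k); r.append(float(yaw))
        p=p+r[1]*X+r[2]*Y+np.array([0,0,-r[3]]); a-=yaw; out.append([int(v) for v in r])
    for i in range(0,n,12): print([v for r in out[i:i+12] for v in r])
    print('ends',p,a)
E
python3 - <<'E'
from rig import *
from h import *
d=capture('side')
def P(x,y):return (320+x/4,150+y/4)
print('rail top R/L',onz(d,P(452,435),.096),onz(d,P(68,168),.096))
print('slot ends', onz(d,P(185,292),.06),onz(d,P(285,362),.06))
plan(get_obs(),[.36,-.30,.20],30,30,85)
E
```

```text
rail top R/L [ 0.68516013 -0.25043643  0.096     ] [0.60774125 0.15379399 0.096     ]
slot ends [0.63830408 0.0127071  0.06      ] [ 0.66040761 -0.09379304  0.06      ]
[85, -15, -23, 1, 4, 85, -17, -22, 1, 4, 85, -18, -20, 1, 4, 85, -20, -19, 1, 4, 85, -21, -18, 1, 4, 85, -22, -16, 1, 4, 85, -23, -15, 2, 4, 85, -24, -13, 1, 4, 85, -25, -11, 2, 4, 85, -26, -10, 1, 4, 85, -26, -8, 2, 4, 85, -27, -6, 1, 4]
[85, -27, -4, 2, 4, 85, -27, -2, 1, 4, 85, -27, 0, 2, 4, 85, -27, 2, 1, 4, 85, -27, 4, 2, 4, 85, -27, 6, 1, 4, 85, -26, 7, 2, 4, 85, -26, 9, 1, 4, 85, -25, 11, 2, 4, 85, -24, 13, 1, 4, 85, -23, 14, 2, 4, 85, -23, 16, 1, 5]
[85, -21, 18, 2, 4, 85, -20, 19, 1, 5, 85, -18, 21, 2, 4, 85, -16, 22, 1, 5, 85, -14, 24, 2, 4, 85, -13, 25, 1, 5]
ends [ 360.05297249 -300.53345272  200.2470024 ] 29.711622189713637
```

Call:
jog_arm(motion=[85,-15,-23,1,4,85,-17,-22,1,4,85,-18,-20,1,4,85,-20,-19,1,4,85,-21,-18,1,4,85,-22,-16,1,4,85,-23,-15,2,4,85,-24,-13,1,4,85,-25,-11,2,4,85,-26,-10,1,4,85,-26,-8,2,4,85,-27,-6,1,4], newtons=60)

```text
t: 2.05
position: [0.2961, 0.1876, 0.2272]
tool_rot: [0.0, 0.605, 0.796, 0.0]
ft_force: [0.1, 0.6, 0.1]
width: 0.995
```

Call:
jog_arm(motion=[85,-27,-4,2,4,85,-27,-2,1,4,85,-27,0,2,4,85,-27,2,1,4,85,-27,4,2,4,85,-27,6,1,4,85,-26,7,2,4,85,-26,9,1,4,85,-25,11,2,4,85,-24,13,1,4,85,-23,14,2,4,85,-23,16,1,5])

```text
t: 3.05
position: [0.3387, -0.1372, 0.2093]
tool_rot: [0.0, 0.881, 0.473, 0.0]
ft_force: [0.8, 0.5, 0.4]
width: 0.998
```

Call:
jog_arm(motion=[85,-21,18,2,4,85,-20,19,1,5,85,-18,21,2,4,85,-16,22,1,5,85,-14,24,2,4,85,-13,25,1,5,85,0,0,0,0,85,0,0,0,0])

```text
t: 3.72
position: [0.3599, -0.3014, 0.1999]
tool_rot: [-0.0, 0.967, 0.256, -0.0]
ft_force: [-0.2, 0.1, -0.8]
width: 0.995
```

```bash
python3 - <<'E'
from rig import *
from h import *
o=get_obs();print(o['t'],o['position'],ang(o),o['ft_force'])
d=capture('wrist');cv2.imwrite('pics/w1.png',d['image'][:,:,::-1])
T=tcpT(o)@d['mount'];P={}
for l in('pin_grip','pin_collar','pin_tip'):
    for r in pinpoint('wrist',l): print(l,r['score'],r['point'],onz(d,r['point'],.017,T))
for r in trace('wrist','pin'): print(r['score'],r['rect'])
E
```

```text
3.7167 [ 0.35985813 -0.30140634  0.19985168] 29.624831417238166 [-0.17546697  0.07442391 -0.82877024]
pin_grip 0.91 [249.2, 350.9] [ 0.20579062 -0.2998115   0.017     ]
pin_grip 0.62 [329.6, 206.4] [ 0.37353216 -0.29701875  0.017     ]
pin_grip 0.31 [327.5, 130.3] [ 0.42901358 -0.26317909  0.017     ]
pin_collar 0.8 [287.9, 397.4] [ 0.17605897 -0.35974161  0.017     ]
pin_collar 0.72 [326.3, 128.0] [ 0.43012009 -0.26138223  0.017     ]
pin_tip 0.94 [96.1, 46.1] [ 0.39336319 -0.07136157  0.017     ]
pin_tip 0.68 [326.5, 11.5] [ 0.50515288 -0.21881256  0.017     ]
0.91 [0.1, 6.1, 97.9, 54.7]
0.56 [220.5, 308.5, 305.6, 404.3]
```

View pics/w1.png

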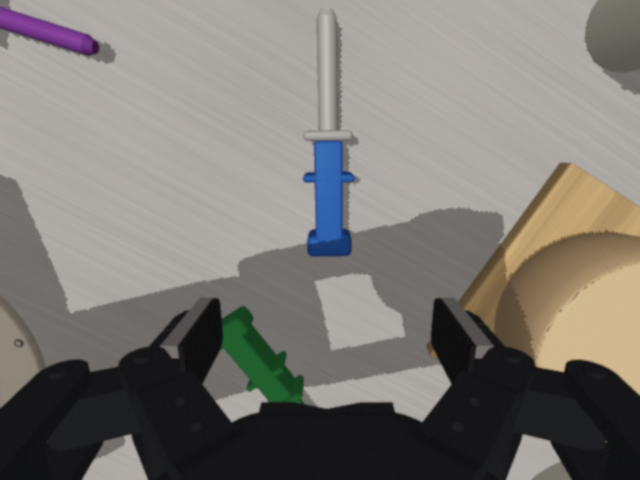

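The blue pin lies centrally in the wrist view: grip at (329,206), tip at (326,11). It points at about 31°. The board's corner is at (565,165), so I'm checking finger clearance there.

```bash
python3 - <<'E'
from rig import *
from h import *
o=get_obs();d=capture('wrist');T=tcpT(o)@d['mount']
for p in((565,165),(430,350)): print(onz(d,p,.015,T))
for p in((327,15),(328.5,128),(329.5,206),(329.5,140),(329,177),(329,235)): print(p,onz(d,p,.03,T))
im=d['image'].astype(int)
for r in(30,60,90,120,150,165,190,200,215):
    row=im[r,290:370]
    g=np.abs(np.diff(cv2.GaussianBlur(row.astype(np.float32),(1,5),0).sum(1)));ix=np.argsort(g)[-4:]+290;print(r,sorted(ix))
plan(o,[.373,-.2975,.05],31,6,60)
E
```

```text
[ 0.50769593 -0.45618373  0.015     ]
[ 0.29669434 -0.4579159   0.015     ]
(327, 15) [ 0.50029606 -0.22040618  0.03      ]
(328.5, 128) [ 0.43098795 -0.26160947  0.03      ]
(329.5, 206) [ 0.37607217 -0.29422121  0.03      ]
(329.5, 140) [ 0.42329351 -0.26698327  0.03      ]
(329, 177) [ 0.39719196 -0.28155392  0.03      ]
(329, 235) [ 0.35354698 -0.30670673  0.03      ]
30 [np.int64(335), np.int64(341), np.int64(342), np.int64(343)]
60 [np.int64(335), np.int64(340), np.int64(341), np.int64(342)]
90 [np.int64(335), np.int64(341), np.int64(342), np.int64(343)]
120 [np.int64(336), np.int64(340), np.int64(341), np.int64(342)]
150 [np.int64(313), np.int64(314), np.int64(315), np.int64(349)]
165 [np.int64(314), np.int64(315), np.int64(348), np.int64(349)]
190 [np.int64(314), np.int64(315), np.int64(348), np.int64(349)]
200 [np.int64(314), np.int64(315), np.int64(316), np.int64(349)]
215 [np.int64(315), np.int64(316), np.int64(349), np.int64(350)]
[60, 2, 1, 25, 0, 60, 2, 1, 25, 0, 60, 2, 1, 25, 0, 60, 2, 0, 25, 0, 60, 2, 1, 25, -1, 60, 2, 0, 26, 0]
ends [ 372.51594696 -297.32262674   49.63800475] 30.790072436945255
```

Call:
jog_arm(motion=[60,2,1,25,0,60,2,1,25,0,60,2,1,25,0,60,2,0,25,0,60,2,1,25,-1,60,2,0,26,0,60,0,0,15,0,60,0,0,12,0,60,0,0,8,0,60,0,0,0,0])

```text
t: 4.85
position: [0.3721, -0.2972, 0.0132]
tool_rot: [-0.001, 0.964, 0.265, -0.0]
ft_force: [-0.6, -0.6, -0.3]
width: 0.703
```

```bash
python3 - <<'E'
from rig import *
from h import *
o=get_obs();print(o['t'],o['position'],ang(o),o['ft_force'],o['width'])
d=capture('side');cv2.imwrite('pics/s2.png',cv2.resize(d['image'][240:400,230:430,::-1],None,fx=4,fy=4,interpolation=cv2.INTER_CUBIC))
d=capture('wrist');cv2.imwrite('pics/w2.png',d['image'][:,:,::-1])
E
```

```text
4.85 [ 0.37206086 -0.297247    0.01320264] 30.749045738389462 [-0.56112209 -0.5865849  -0.28060364] 0.7031137971330229
```

View pics/s2.png

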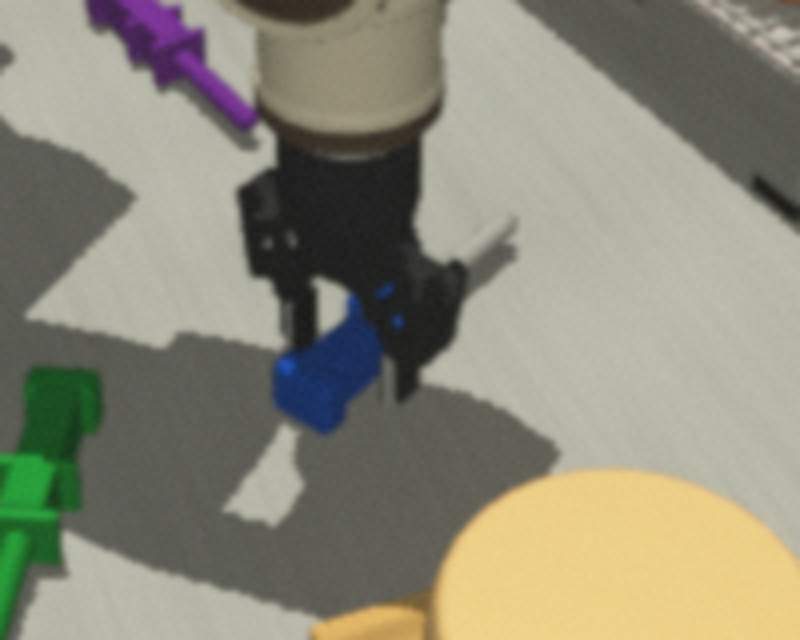

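View pics/w2.png

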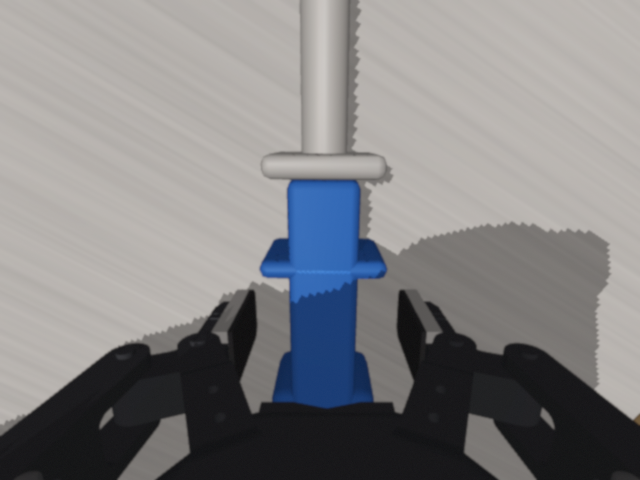

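The fingers straddle the waist, between the guard (row 260) and the knob (row 370), with the rod straight ahead. I'm closing and lifting.

Call:
jog_arm(motion=[0,0,0,0,0,0,0,0,0,0,0,0,0,0,0,0,0,0,0,0,0,0,0,0,0,0,0,0,0,0,0,0,0,0,0,0,0,0,0,0], newtons=100)

```text
t: 5.62
position: [0.3728, -0.2985, 0.0153]
tool_rot: [0.001, 0.964, 0.265, 0.0]
ft_force: [-1.5, 0.9, 9.4]
width: 0.266
```

Call:
jog_arm(motion=[0,0,0,-4,0,0,0,0,-10,0,0,0,0,-15,0,0,0,0,-16,0,0,0,0,0,0,0,0,0,0,0])

```text
t: 6.12
position: [0.3727, -0.2983, 0.0602]
tool_rot: [0.001, 0.964, 0.265, 0.0]
ft_force: [-0.4, -0.3, -3.7]
width: 0.264
```

```bash
python3 - <<'E'
from rig import *
from h import *
o=get_obs();print(o['t'],o['position'],ang(o),o['ft_force'],o['wrist_torque'],o['width'])
T0=tcpT(o)
s=capture('scene');d=capture('side');
for l in('pin_collar','pin_tip','pin_grip'):
  a=[x['point'] for x in pinpoint('scene',l)]; b=[x['point'] for x in pinpoint('side',l)]
  for p in a:
    for q in b:
      t=tri(ray(s,p),ray(d,q)); e=np.abs(proj(s,t)-p).max()
      if e<5: print(l,p,q,t,np.linalg.inv(T0)@np.r_[t,1])
cv2.imwrite('pics/s3.png',cv2.resize(d['image'][220:380,230:430,::-1],None,fx=4,fy=4,interpolation=cv2.INTER_CUBIC))
w=capture('wrist');cv2.imwrite('pics/w3.png',w['image'][:,:,::-1])
for l in('pin_collar','pin_tip'):print(l,[(x['score'],x['point']) for x in pinpoint('wrist',l)])
for z in (-.003,0,.003):print(proj(w,[.065,0,z],w['mount']),proj(w,[.155,0,z],w['mount']))
E
```

```text
6.1167 [ 0.37270965 -0.29833061  0.0601561 ] 30.714310610291292 [-0.37675895 -0.28826719 -3.65370423] [-0.11128536  0.19663818 -0.02597865] 0.26442844087851997
pin_collar [342.9, 253.0] [275.3, 254.8] [0.37292981 0.02079116 0.01145141] [ 0.16317255 -0.27433138  0.04824845  1.        ]
pin_collar [234.7, 200.5] [232.7, 375.1] [ 0.17168881 -0.3612727   0.01888833] [-0.20497973 -0.0486339   0.04113597  1.        ]
pin_collar [240.8, 240.4] [334.2, 299.3] [ 0.42613724 -0.26216752  0.05855613] [ 0.06440325 -0.00380464  0.00160719  1.        ]
pin_collar [240.8, 240.4] [372.0, 252.1] [ 0.53110859 -0.22527025  0.1384278 ] [ 0.17351268  0.01823191 -0.07820132  1.        ]
pin_collar [241.1, 245.7] [334.2, 299.3] [ 0.43247939 -0.25669348  0.04901173] [ 0.07264958 -0.00528862  0.01115074  1.        ]
pin_collar [241.1, 245.7] [372.0, 252.1] [ 0.53798383 -0.21985732  0.13041575] [ 0.18218645  0.0170755  -0.07018945  1.        ]
pin_collar [301.8, 314.1] [334.2, 299.3] [ 0.51006627 -0.0724194  -0.11261674] [ 0.23343711 -0.12437518  0.17260099  1.        ]
pin_collar [301.8, 314.1] [372.0, 252.1]
[... 370 characters left out ...]
[290.6, 269.9] [ 0.38757401 -0.06875356  0.01743156] [ 0.13002819 -0.18985733  0.04241254  1.        ]
pin_tip [235.7, 228.1] [220.2, 412.3] [ 0.14761799 -0.36362823 -0.09295436] [-0.22690148 -0.05910366  0.15295529  1.        ]
pin_grip [252.0, 208.4] [244.7, 354.5] [ 0.2045121  -0.30046604  0.01119586] [-0.14570494 -0.08415991  0.04877767  1.        ]
pin_grip [364.2, 251.5] [262.7, 245.2] [0.35426308 0.07966503 0.01072377] [ 0.17719443 -0.33448209  0.04887131  1.        ]
pin_collar [(0.97, [323.7, 151.7])]
pin_tip []
[325.45578191 155.70625659] [ 325.51000686 -172.88062075]
[325.48096816 155.3910207 ] [ 325.53965062 -164.0291903 ]
[325.50503504 155.08979497] [ 325.56767252 -155.66203465]
```

View pics/s3.png

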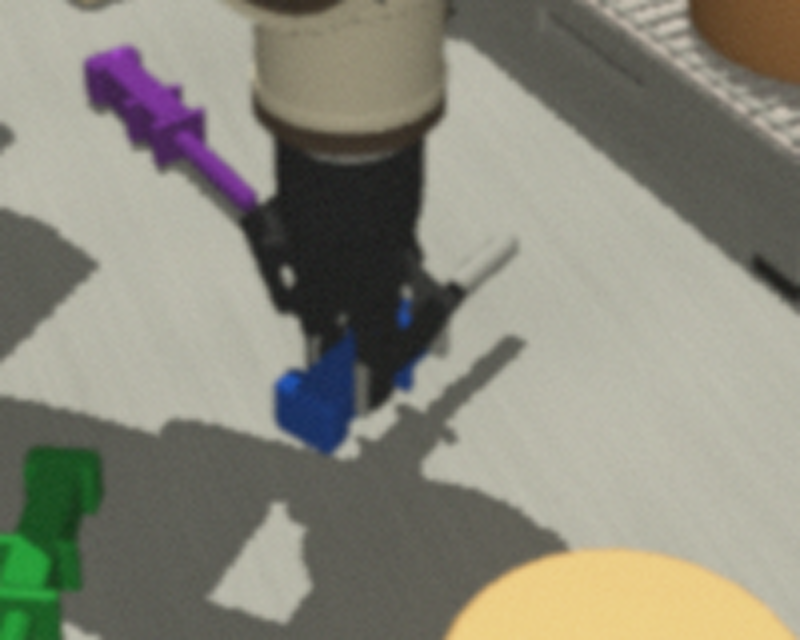

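View pics/w3.png

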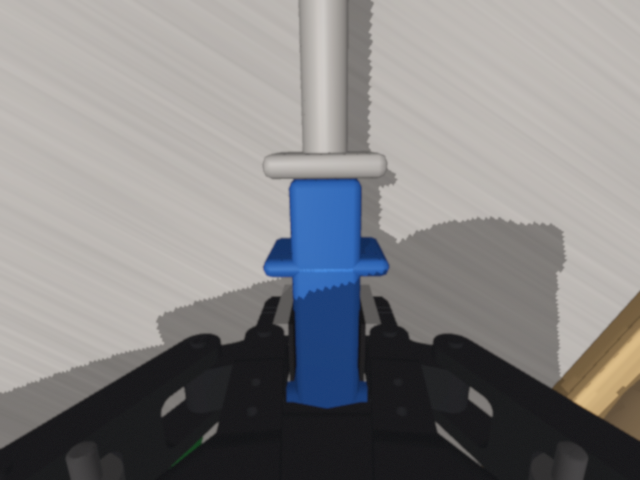

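The pin is held straight in the jaws, collar at (324,152) as predicted. Next I check tilt and refine the rack pose.

```bash
python3 - <<'E'
from rig import *
from h import *
o=get_obs();T0=tcpT(o)
s=capture('scene');d=capture('side')
for z in(-.005,-.0017,.002): print('tip proj side',proj(d,(T0@[.155,0,z,1])[:3]),'scene',proj(s,(T0@[.155,0,z,1])[:3]))
for c,n in((s,'scene'),(d,'side')):
  for l in('rack','rack_slot','bar_face','wheel_left','wheel_right'):print(n,l,[(r['score'],r['point'],np.round(onz(c,r['point'],{'rack':0,'rack_slot':.06,'bar_face':.06}.get(l,.106),),4)) for r in pinpoint(n,l)])
def hyp(x,y,a):
    u=np.array([np.cos(a),np.sin(a),0]);v=np.array([-u[1],u[0],0]);o=np.array([x,y,0])
    return lambda X,Y,Z:o+u*X+v*Y+np.array([0,0,Z])
f=hyp(.649,-.0405,np.radians(10.8))
for im,c,n in((s['image'],s,'sc'),(d['image'],d,'sd')):
    im=im[:,:,::-1].copy(); 
    big=cv2.resize(im,None,fx=3,fy=3,interpolation=cv2.INTER_CUBIC)
    def L(a,b,col):
        p=[tuple(int(round(3*t+1)) for t in proj(c,q)) for q in(a,b)];cv2.line(big,p[0],p[1],col,1)
    for z in(.096,.013):
        L(f(0,-.22,z),f(0,.22,z),(0,0,255));L(f(.25,-.22,z),f(.25,.22,z),(0,255,0));L(f(0,-.22,z),f(.25,-.22,z),(255,0,0));L(f(0,.22,z),f(.25,.22,z),(255,0,0))
    for z in(.049,.071): L(f(0,-.06,z),f(0,.06,z),(0,255,255))
    x0,y0=(180*3,240*3) if n=='sc' else(310*3,140*3)
    cv2.imwrite(f'pics/fit_{n}.png',big[y0:y0+510,x0:x0+720])
E
```

```text
tip proj side [358.08461017 278.3346098 ] scene [247.31154654 258.04148853]
tip proj side [358.02450454 279.46415712] scene [247.41227537 259.00473899]
tip proj side [357.9573276  280.72659381] scene [247.52492995 260.08203312]
scene rack [(0.85, [297.4, 318.5], array([ 0.6451, -0.0528,  0.    ]))]
scene rack_slot [(0.96, [301.6, 299.4], array([ 0.6377, -0.0417,  0.06  ])), (0.3, [251.9, 312.4], array([ 0.7042, -0.1506,  0.06  ]))]
scene bar_face [(0.91, [298.3, 318.2], array([ 0.7045, -0.0355,  0.06  ]))]
scene wheel_left [(0.64, [346.1, 314.3], array([0.7196, 0.0817, 0.106 ])), (0.51, [433.8, 278.6], array([0.5572, 0.2746, 0.106 ]))]
scene wheel_right [(0.93, [253.8, 311.6], array([ 0.7476, -0.1301,  0.106 ])), (0.61, [150.1, 239.0], array([ 0.5209, -0.4827,  0.106 ]))]
side rack [(0.94, [373.6, 251.4], array([ 0.637 , -0.0441,  0.    ]))]
side rack_slot [(0.9, [377.9, 232.7], array([ 0.6453, -0.0457,  0.06  ]))]
side bar_face [(0.65, [395.8, 227.3], array([ 0.7045, -0.0377,  0.06  ]))]
side wheel_left [(0.77, [385.9, 193.6], array([0.7292, 0.0754, 0.106 ]))]
side wheel_right [(0.74, [430.9, 225.7], array([ 0.7531, -0.13  ,  0.106 ]))]
```

View pics/fit_sc.png

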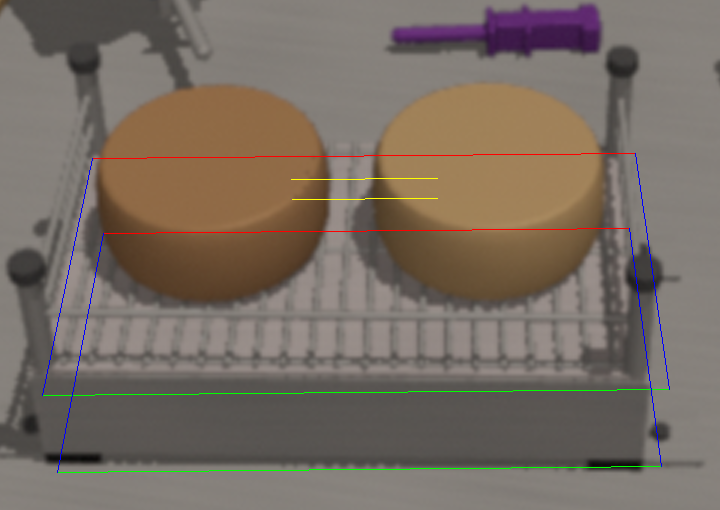

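View pics/fit_sd.png

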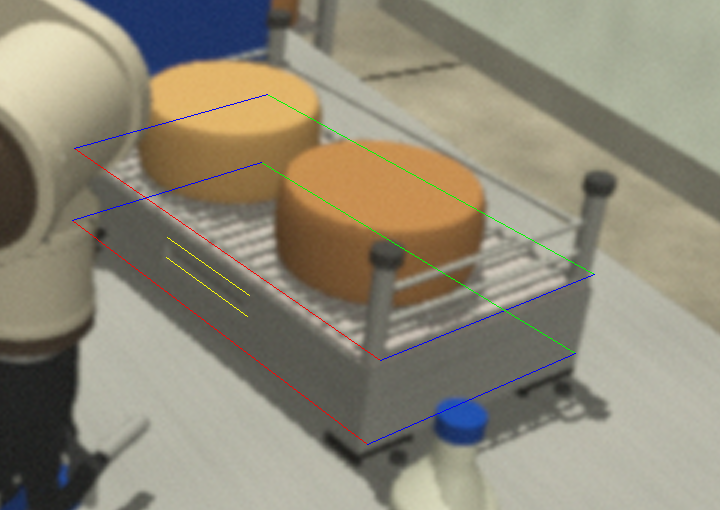

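```bash
python3 - <<'E'
import cv2,numpy as np
im=cv2.imread('pics/side0.png')[170:310,325:455]
g=cv2.resize(im,None,fx=4.25,fy=4.25,interpolation=cv2.INTER_CUBIC)
g=np.clip(((g/255.)**.6)*255*1.1,0,255).astype(np.uint8)
cv2.imwrite('pics/e.png',g)
E
```

```text
(no output)
```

View pics/e.png

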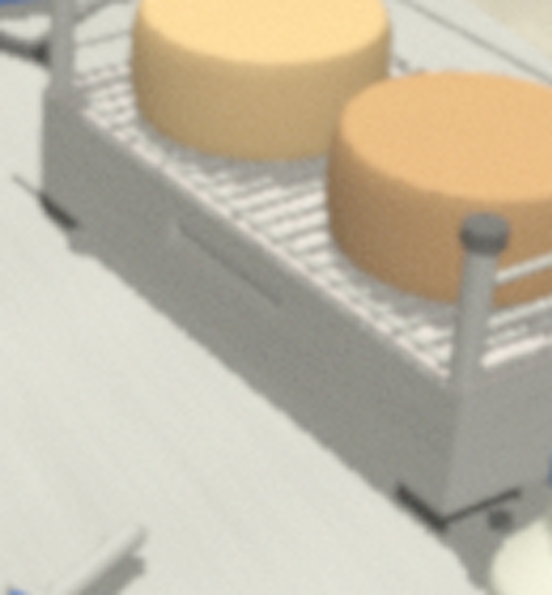

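```bash
python3 - <<'E'
from rig import *
from h import *
d=capture('side')
def P(x,y):return (325+x/4.25-.5,170+y/4.25-.5)
a,b=onz(d,P(443,522),.013),onz(d,P(44,198),.013)
for n,(a,b) in dict(bot=(a,b),slot71=(onz(d,P(284,298),.071),onz(d,P(180,222),.071)),slot60=(onz(d,P(284,302),.06),onz(d,P(178,232),.06)),top=(onz(d,P(455,385),.096),onz(d,P(45,88),.096))).items():
    v=b-a;print(n,a,b,(a+b)/2,np.linalg.norm(v),np.degrees(np.arctan2(-v[0],v[1])))
plan(get_obs(),[.437,-.083,.10],11,12,0)
E
```

```text
bot [ 0.672693  -0.2699716  0.013    ] [0.60358361 0.15660663 0.013     ] [ 0.6381383  -0.05668248  0.013     ] 0.4321401287904534 9.20245952014525
slot71 [ 0.65360312 -0.1051299   0.071     ] [0.63420154 0.00161085 0.071     ] [ 0.64390233 -0.05175953  0.071     ] 0.10848967109949333 10.30181644620877
slot60 [ 0.66045171 -0.09412093  0.06      ] [0.63603739 0.00713528 0.06      ] [ 0.64824455 -0.04349282  0.06      ] 0.10415795092429866 13.556088690983056
top [ 0.67895065 -0.25402572  0.096     ] [0.60698735 0.16679545 0.096     ] [ 0.642969   -0.04361514  0.096     ] 0.42692993915032984 9.70410388052864
[0, 14, -13, -3, 2, 0, 13, -13, -3, 2, 0, 13, -14, -3, 2, 0, 12, -14, -4, 2, 0, 12, -14, -3, 1, 0, 12, -15, -4, 2, 0, 11, -15, -3, 1, 0, 11, -15, -4, 2, 0, 10, -16, -3, 1, 0, 10, -16, -4, 2, 0, 10, -16, -3, 1, 0, 9, -16, -4, 2]
ends [436.97741129 -82.67033202 100.32621488] 10.714521675943516
```

Call:
jog_arm(motion=[0,14,-13,-3,2,0,13,-13,-3,2,0,13,-14,-3,2,0,12,-14,-4,2,0,12,-14,-3,1,0,12,-15,-4,2,0,11,-15,-3,1,0,11,-15,-4,2,0,10,-16,-3,1,0,10,-16,-4,2,0,10,-12,-3,2,0,0,0,0,2])

```text
t: 8.32
position: [0.4336, -0.1022, 0.097]
tool_rot: [-0.0, 0.996, 0.085, 0.001]
ft_force: [-0.1, -0.3, -3.2]
width: 0.266
```

```bash
python3 - <<'E'
from rig import *
from h import *
o=get_obs();print(o['t'],o['position'],ang(o),o['ft_force'],o['width'])
plan(o,[.467,-.110,.0583],10,5,0)
E
```

```text
8.3167 [ 0.43360498 -0.10222505  0.09699642] 9.705363019120771 [-0.12509876 -0.30492061 -3.20093453] 0.2661416472614919
[0, 6, 3, 8, 0, 0, 6, 3, 8, 0, 0, 7, 2, 8, 0, 0, 6, 3, 7, 0, 0, 7, 2, 8, 0]
ends [ 467.33854806 -109.64437391   57.99641932] 9.705363019120771
```

Call:
jog_arm(motion=[0,6,3,8,0,0,6,3,8,0,0,7,2,8,0,0,6,3,7,0,0,7,2,8,0,0,0,0,0,0,0,0,0,0,0])

```text
t: 8.9
position: [0.4663, -0.1116, 0.0565]
tool_rot: [-0.0, 0.996, 0.085, -0.001]
ft_force: [0.8, 0.8, -3.6]
width: 0.266
```

```bash
python3 - <<'E'
from rig import *
from h import *
o=get_obs();print(o['t'],o['position'],ang(o),o['ft_force'],o['wrist_torque'],o['width'])
T0=tcpT(o)
d=capture('side');s=capture('scene')
print(proj(d,(T0@[.155,0,-.0017,1])[:3]),proj(d,(T0@[.065,0,-.0017,1])[:3]))
for l in('pin_tip','pin_collar','rack_slot'):print(l,[(x['score'],x['point']) for x in pinpoint('side',l)])
cv2.imwrite('pics/s4.png',cv2.resize(d['image'][170:310,290:450,::-1],None,fx=4.25,fy=4.25,interpolation=cv2.INTER_CUBIC))
E
```

```text
8.9 [ 0.46627798 -0.11160986  0.05645768] 9.718546177327667 [ 0.7916304   0.79327366 -3.58141204] [-0.06827411  0.13587858 -0.01748275] 0.26574713818804596
[375.76654338 242.58518108] [347.29498956 252.21881301]
pin_tip [(0.97, [290.4, 270.2]), (0.82, [221.2, 411.1]), (0.57, [377.2, 242.8]), (0.4, [449.9, 349.4])]
pin_collar [(0.97, [231.1, 372.2]), (0.7, [345.7, 254.7])]
rack_slot [(0.59, [378.9, 233.1])]
```

View pics/s4.png

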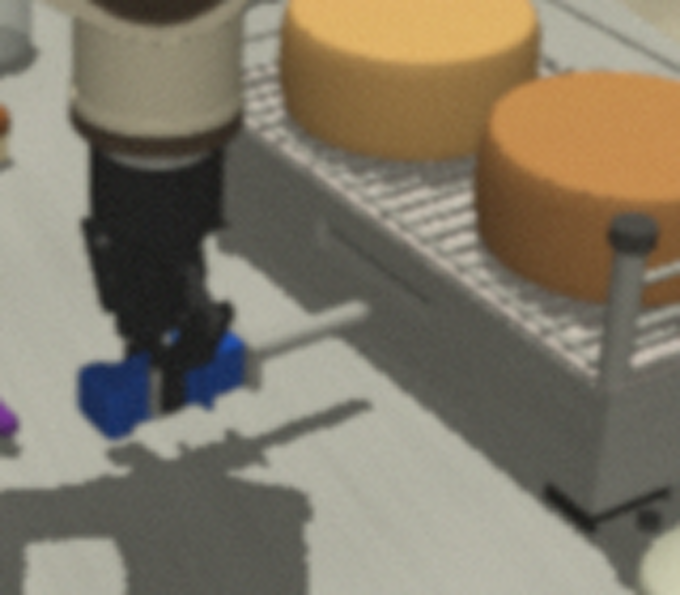

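The tip is at crop (366,310), which matches the prediction, so the pin is level. It aims at the near end of the slot but sits about 2 mm low. I raise it 2 mm and advance.

Call:
jog_arm(motion=[0,0,0,-2,0,0,7,0,0,0,0,7,0,0,0,0,6,0,0,0,0,0,0,0,0])

```text
t: 9.57
position: [0.4874, -0.108, 0.0594]
tool_rot: [0.0, 0.996, 0.085, 0.0]
ft_force: [0.7, -0.2, -2.5]
width: 0.263
```

Call:
jog_arm(motion=[0,4,0,0,0,0,4,0,0,0,0,4,0,0,0,0,4,0,0,0,0,4,0,0,0,0,0,0,0,0])

```text
t: 10.07
position: [0.5065, -0.1047, 0.0593]
tool_rot: [0.0, 0.996, 0.085, 0.0]
ft_force: [-0.5, -0.5, -2.7]
width: 0.262
```

```bash
cat >> h.py <<'E'
S0=np.array([.644,-.048]);A0=np.radians(10)
def rel(o):
    d=np.array(o['position'])[:2]-S0;u=np.array([np.cos(A0),np.sin(A0)]);v=np.array([-u[1],u[0]])
    f=np.array(o['ft_force'])
    print('t',round(o['t'],2),'tip depth',round((d@u+.155)*1000,1),'lat',round(d@v*1000,1),'z',round(o['position'][2]*1000,1),'ang',round(ang(o),2),'F depth/lat/z',np.round([f[:2]@u,f[:2]@v,f[2]],1),'M',np.round(o['wrist_torque'],2),'w',round(o['width'],3))
E
python3 - <<'E'
from rig import *
from h import *
o=get_obs();rel(o)
d=capture('side')
cv2.imwrite('pics/s5.png',cv2.resize(d['image'][190:290,310:430,::-1],None,fx=5,fy=5,interpolation=cv2.INTER_CUBIC))
d=capture('wrist');cv2.imwrite('pics/w5.png',d['image'][:,:,::-1])
E
```

```text
t 10.07 tip depth 9.7 lat -32.0 z 59.3 ang 9.72 F depth/lat/z [-0.6 -0.4 -2.7] M [-0.02  0.19  0.  ] w 0.262
```

View pics/s5.png

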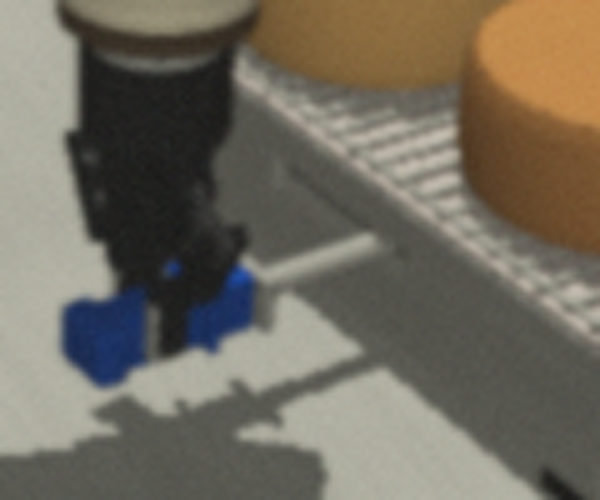

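View pics/w5.png

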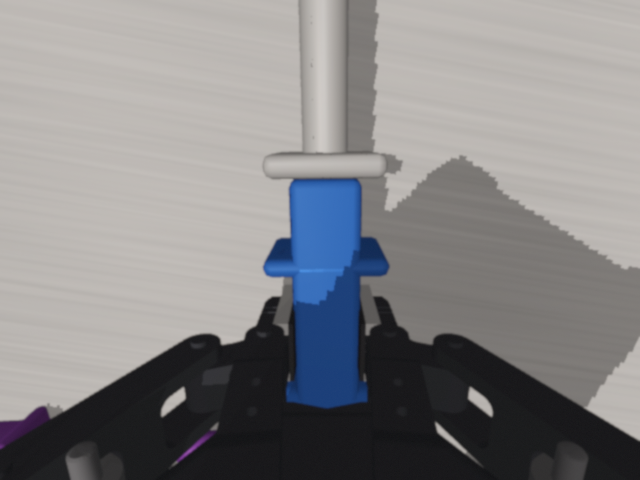

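The tip is at the slot opening with no contact force; side crop tip is at (378,240), and the slot's near end is at about (405,255). I continue inward.

Call:
jog_arm(motion=[0,3,0,1,0,0,3,0,0,0,0,3,0,0,0,0,3,0,0,0,0,0,0,0,0])

```text
t: 10.58
position: [0.5182, -0.1027, 0.0583]
tool_rot: [0.0, 0.996, 0.085, 0.0]
ft_force: [0.0, 0.4, -4.0]
width: 0.264
```

```bash
python3 - <<'E'
from rig import *
from h import *
o=get_obs();rel(o)
d=capture('side')
cv2.imwrite('pics/s6.png',cv2.resize(d['image'][190:290,310:430,::-1],None,fx=5,fy=5,interpolation=cv2.INTER_CUBIC))
E
```

```text
t 10.58 tip depth 21.6 lat -32.1 z 58.3 ang 9.72 F depth/lat/z [ 0.1  0.4 -4. ] M [0.01 0.15 0.02] w 0.264
```

View pics/s6.png

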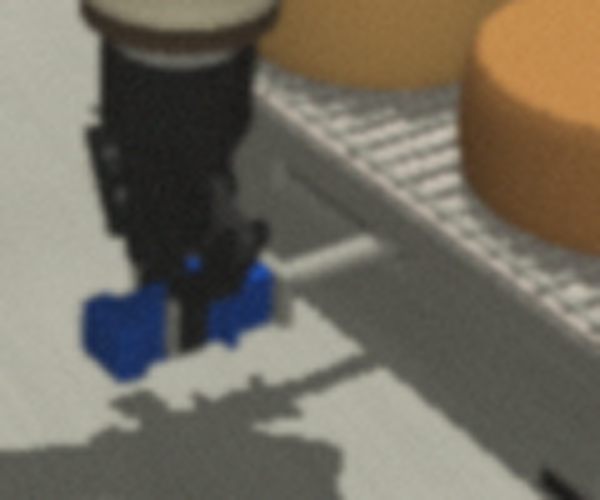

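The rod is inside the slot: the visible rod is shorter and there's no force. I advance towards the bar.

Call:
jog_arm(motion=[0,5,0,0,0,0,5,0,0,0,0,5,0,0,0,0,5,0,0,0,0,5,0,0,0,0,0,0,0,0])

```text
t: 11.13
position: [0.5432, -0.0985, 0.0583]
tool_rot: [0.0, 0.996, 0.085, 0.0]
ft_force: [0.2, 0.6, -3.7]
width: 0.263
```

Call:
jog_arm(motion=[0,2,0,0,0,0,2,0,0,0,0,0,0,0,0])

```text
t: 11.38
position: [0.5464, -0.0979, 0.0583]
tool_rot: [0.0, 0.996, 0.085, -0.0]
ft_force: [-1.1, -0.1, -3.5]
width: 0.267
```

Call:
jog_arm(motion=[0,2,0,0,0,0,2,0,0,0,0,0,0,0,0])

```text
t: 11.63
position: [0.5498, -0.0972, 0.0581]
tool_rot: [-0.0, 0.996, 0.085, -0.001]
ft_force: [-5.0, -0.4, -1.1]
width: 0.261
```

Call:
jog_arm(motion=[0,1,0,0,0,0,0,0,0,0])

```text
t: 11.8
position: [0.5499, -0.0972, 0.0578]
tool_rot: [-0.0, 0.996, 0.085, -0.002]
ft_force: [-12.7, -2.8, 0.0]
width: 0.267
```

```bash
python3 - <<'E'
from rig import *
from h import *
rel(get_obs())
E
```

```text
t 11.8 tip depth 53.8 lat -32.1 z 57.8 ang 9.71 F depth/lat/z [-12.9  -0.6   0. ] M [-0.35  1.78 -0.03] w 0.267
```

The bar is met at a tip depth of about 53.7 mm in my frame, with a stiffness near 10 N/mm. I ease off and feel to the left.

Call:
jog_arm(motion=[0,-0.5,-3,0,0,0,0,-3,0,0,0,0,0,0,0])

```text
t: 12.05
position: [0.5489, -0.0912, 0.058]
tool_rot: [0.0, 0.996, 0.084, -0.001]
ft_force: [-7.2, -2.9, -3.4]
width: 0.266
```

Call:
jog_arm(motion=[0,0,-3,0,0,0,0,-3,0,0,0,0,0,0,0])

```text
t: 12.3
position: [0.548, -0.0852, 0.058]
tool_rot: [0.0, 0.996, 0.085, -0.001]
ft_force: [-4.7, -2.7, -2.9]
width: 0.268
```

```bash
python3 - <<'E'
from rig import *
from h import *
rel(get_obs())
E
```

```text
t 12.3 tip depth 54.0 lat -19.9 z 58.0 ang 9.7 F depth/lat/z [-5.1 -1.8 -2.9] M [-0.36  1.04 -0.24] w 0.268
```

Call:
jog_arm(motion=[0,0.2,-3,0,0,0,0,-3,0,0,0,0,0,0,0])

```text
t: 12.55
position: [0.5479, -0.0789, 0.0584]
tool_rot: [-0.0, 0.996, 0.085, 0.0]
ft_force: [-0.0, 0.3, -3.1]
width: 0.26
```

Call:
jog_arm(motion=[0,0.2,-3,0,0,0,0,-3,0,0,0,0,0,0,0])

```text
t: 12.8
position: [0.547, -0.0729, 0.0583]
tool_rot: [-0.0, 0.996, 0.085, 0.0]
ft_force: [0.6, -0.3, -3.4]
width: 0.265
```

```bash
python3 - <<'E'
from rig import *
from h import *
rel(get_obs())
E
```

```text
t 12.8 tip depth 55.2 lat -7.7 z 58.3 ang 9.73 F depth/lat/z [ 0.6 -0.4 -3.4] M [-0.01  0.14 -0.  ] w 0.265
```

Call:
jog_arm(motion=[0,1.5,0,0,0,0,0,0,0,0])

```text
t: 12.97
position: [0.5488, -0.0732, 0.0584]
tool_rot: [0.0, 0.996, 0.085, 0.0]
ft_force: [1.1, -0.6, -2.9]
width: 0.261
```

```bash
python3 - <<'E'
from rig import *
from h import *
rel(get_obs())
E
```

```text
t 12.97 tip depth 56.9 lat -8.2 z 58.4 ang 9.72 F depth/lat/z [ 0.9 -0.8 -2.9] M [-0.01  0.15  0.01] w 0.261
```

No resistance 3 mm past the surface, so this is likely the hole. I probe the sides to centre.

Call:
jog_arm(motion=[0,1,-1,0,0,0,0,-1,0,0,0,0,0,0,0])

```text
t: 13.22
position: [0.5492, -0.0713, 0.0583]
tool_rot: [0.0, 0.996, 0.084, 0.0]
ft_force: [0.9, -4.1, -2.5]
width: 0.266
```

```bash
python3 - <<'E'
from rig import *
from h import *
rel(get_obs())
E
```

```text
t 13.22 tip depth 57.6 lat -6.5 z 58.3 ang 9.69 F depth/lat/z [ 0.1 -4.2 -2.5] M [-0.72  0.18 -0.55] w 0.266
```

Call:
jog_arm(motion=[0,0,2,0,0,0,0,2,0,0,0,2,0,0,0,0,2,0,0,0,0,0,0,0,0])

```text
t: 13.63
position: [0.5542, -0.0742, 0.0583]
tool_rot: [-0.0, 0.996, 0.085, 0.0]
ft_force: [-0.5, 0.2, -3.1]
width: 0.266
```

```bash
python3 - <<'E'
from rig import *
from h import *
rel(get_obs())
E
```

```text
t 13.63 tip depth 62.0 lat -10.2 z 58.3 ang 9.71 F depth/lat/z [-0.5  0.3 -3.1] M [-0.04  0.13  0.  ] w 0.266
```

The rod is 8 mm into the bar, free of force. I advance towards home.

Call:
jog_arm(motion=[0,3,0,0,0,0,3,0,0,0,0,3,0,0,0,0,0,0,0,0])

```text
t: 13.97
position: [0.5632, -0.0727, 0.0583]
tool_rot: [0.0, 0.996, 0.085, 0.0]
ft_force: [0.2, 0.1, -3.2]
width: 0.265
```

Call:
jog_arm(motion=[0,3,0,0,0,0,3,0,0,0,0,3,0,0,0,0,0,0,0,0])

```text
t: 14.3
position: [0.5721, -0.0712, 0.0583]
tool_rot: [0.0, 0.996, 0.085, 0.0]
ft_force: [0.3, 0.2, -3.1]
width: 0.268
```

```bash
python3 - <<'E'
from rig import *
from h import *
rel(get_obs())
d=capture('wrist');cv2.imwrite('pics/w7.png',d['image'][:,:,::-1])
E
```

```text
t 14.3 tip depth 80.1 lat -10.4 z 58.3 ang 9.72 F depth/lat/z [ 0.3  0.1 -3.1] M [-0.05  0.1   0.03] w 0.268
```

View pics/w7.png

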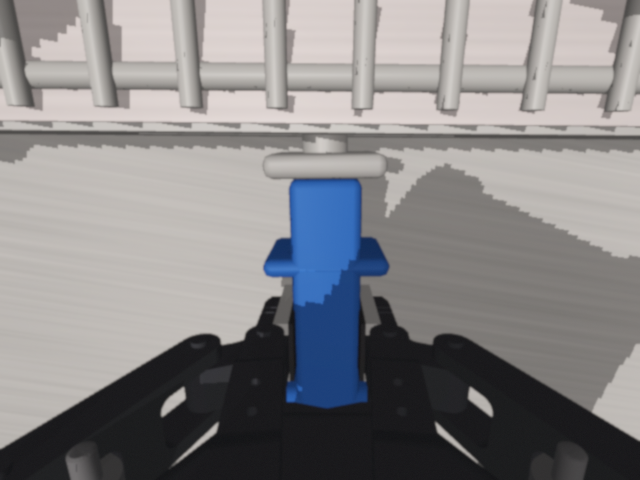

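The collar is at (325,165) and the rail edge at row 127, about 6 mm apart. The rail is turned about 0.5° from the pin, so I correct that and push home.

Call:
jog_arm(motion=[0,2,-0.7,0,0.5,0,2,0,0,0,0,0,0,0,0])

```text
t: 14.6
position: [0.5756, -0.0698, 0.0583]
tool_rot: [0.0, 0.997, 0.08, 0.0]
ft_force: [0.3, 0.5, -2.9]
width: 0.268
```

Call:
jog_arm(motion=[0,1,0,0,0,0,1,0,0,0,0,0,0,0,0])

```text
t: 14.85
position: [0.5775, -0.0696, 0.0583]
tool_rot: [0.0, 0.997, 0.08, 0.0]
ft_force: [-0.4, 0.2, -3.2]
width: 0.268
```

```bash
python3 - <<'E'
from rig import *
from h import *
rel(get_obs())
E
```

```text
t 14.85 tip depth 85.7 lat -9.7 z 58.3 ang 9.22 F depth/lat/z [-0.3  0.3 -3.2] M [-0.04  0.11 -0.01] w 0.268
```

Call:
jog_arm(motion=[0,1,0,0,0,0,0,0,0,0])

```text
t: 15.02
position: [0.5776, -0.0695, 0.0581]
tool_rot: [-0.0, 0.997, 0.08, -0.001]
ft_force: [-7.6, -1.2, -0.5]
width: 0.268
```

Call:
jog_arm(motion=[0,1,0,0,0,0,0,0,0,0])

```text
t: 15.18
position: [0.5776, -0.0694, 0.0579]
tool_rot: [-0.0, 0.997, 0.08, -0.002]
ft_force: [-16.7, -2.7, 3.0]
width: 0.264
```

```bash
python3 - <<'E'
from rig import *
from h import *
rel(get_obs())
E
```

```text
t 15.18 tip depth 85.9 lat -9.5 z 57.9 ang 9.2 F depth/lat/z [-16.9   0.2   3. ] M [-0.3   2.38 -0.16] w 0.264
```

The collar met the rail 32 mm past the bar contact, exactly as specified (90 − 58). I push a bit more, then lower the rod onto the slot's lower edge before releasing.

Call:
jog_arm(motion=[0,1,0,0,0,0,0,0,0,0,0,-1,0,1,0,0,0,0,1,0,0,0,0,1,0,0,0,0,0,0])

```text
t: 15.68
position: [0.5777, -0.0694, 0.0551]
tool_rot: [-0.0, 0.997, 0.08, -0.002]
ft_force: [-17.8, -2.9, 8.2]
width: 0.265
```

```bash
python3 - <<'E'
from rig import *
from h import *
rel(get_obs())
E
```

```text
t 15.68 tip depth 85.9 lat -9.6 z 55.1 ang 9.2 F depth/lat/z [-18.    0.2   8.2] M [-0.34  2.53 -0.19] w 0.265
```

Call:
jog_arm(motion=[0,-1,0,0,0,0,0,0,0,0,32,0,0,0,0,40,0,0,0,0,60,0,0,0,0,60,0,0,0,0,60,0,0,0,0,60,0,0,0,0,60,0,0,0,0,60,0,0,0,0], newtons=30)

```text
t: 16.52
position: [0.5783, -0.0694, 0.0553]
tool_rot: [0.0, 0.997, 0.08, -0.0]
ft_force: [-0.7, -0.2, 0.3]
width: 0.701
```

```bash
python3 - <<'E'
from rig import *
from h import *
rel(get_obs())
d=capture('wrist');cv2.imwrite('pics/w8.png',d['image'][:,:,::-1])
d=capture('side');cv2.imwrite('pics/s8.png',cv2.resize(d['image'][190:290,310:430,::-1],None,fx=5,fy=5,interpolation=cv2.INTER_CUBIC))
E
```

```text
t 16.52 tip depth 86.6 lat -9.7 z 55.3 ang 9.21 F depth/lat/z [-0.8 -0.1  0.3] M [ 0.02 -0.02 -0.02] w 0.701
```

View pics/w8.png

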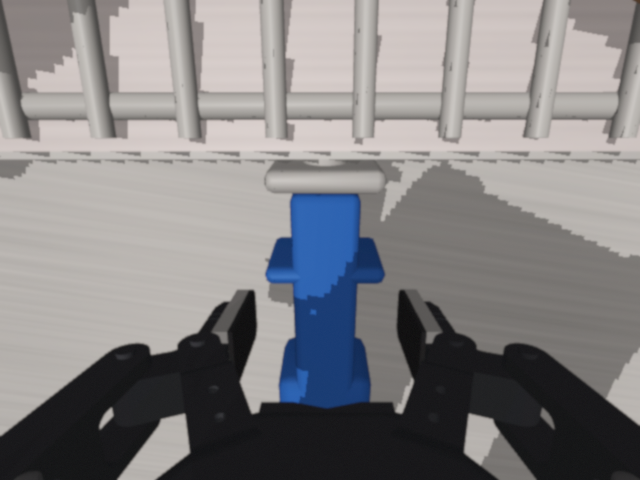

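View pics/s8.png

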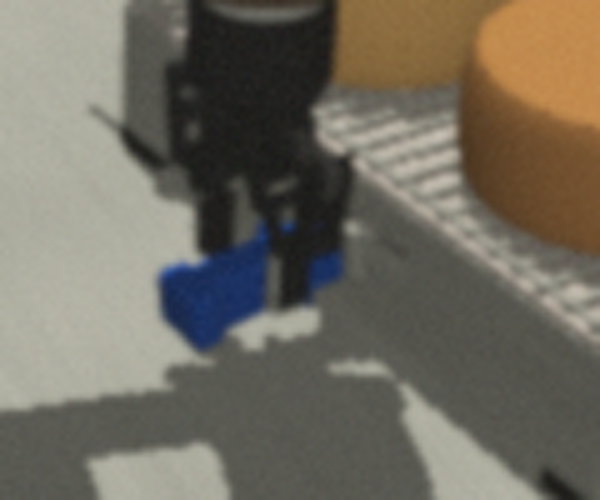

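After release the pin droops slightly within the slot's clearance, because its weight lies ahead of the rail. A sliver of rod shows at (325,162). I re-grip it as it hangs and push again, to be sure the collar is against the rail.

Call:
jog_arm(motion=[60,-1,0,3,0,60,0,0,3,0,0,0,0,0,0,0,0,0,0,0,0,0,0,0,0,0,0,0,0,0,0,0,0,0,0,0,0,0,0,0], newtons=50)

```text
t: 17.28
position: [0.5773, -0.0696, 0.0494]
tool_rot: [0.0, 0.997, 0.08, 0.0]
ft_force: [-0.8, 0.6, 0.4]
width: 0.275
```

Call:
jog_arm(motion=[0,1,0,0,0,0,0,0,0,0])

```text
t: 17.45
position: [0.5779, -0.0695, 0.0493]
tool_rot: [0.0, 0.997, 0.08, -0.001]
ft_force: [-6.2, -1.0, 4.5]
width: 0.274
```

Call:
jog_arm(motion=[0,1,0,0,0,0,0,0,0,0])

```text
t: 17.62
position: [0.578, -0.0695, 0.0492]
tool_rot: [0.0, 0.997, 0.08, -0.002]
ft_force: [-15.9, -2.5, 9.5]
width: 0.268
```

```bash
python3 - <<'E'
from rig import *
from h import *
rel(get_obs())
d=capture('wrist');cv2.imwrite('pics/w9.png',d['image'][:,:,::-1])
E
```

```text
t 17.62 tip depth 86.2 lat -9.7 z 49.2 ang 9.21 F depth/lat/z [-16.1   0.3   9.5] M [-0.28  2.2  -0.02] w 0.268
```

View pics/w9.png

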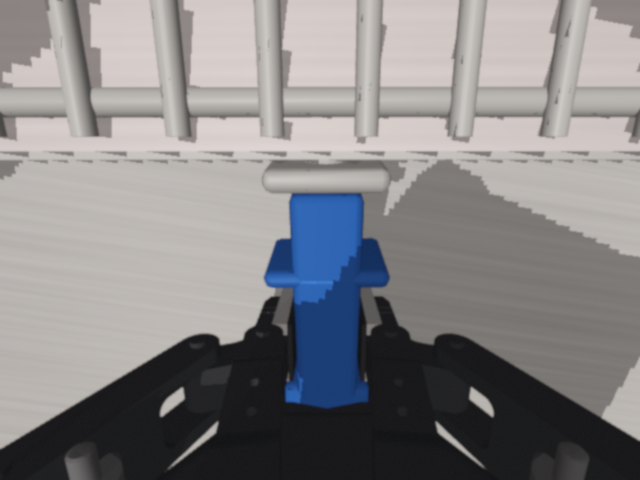

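The push took up 0.6 mm and then met firm rail contact (16 N). I ease off, release and rise clear.

Call:
jog_arm(motion=[0,-1,0,0,0,0,0,0,0,0,32,0,0,0,0,45,0,0,0,0,65,0,0,0,0,65,0,0,0,0,65,0,0,0,0,65,0,0,0,0,65,0,0,0,0], newtons=30)

```text
t: 18.42
position: [0.5783, -0.0694, 0.0493]
tool_rot: [0.0, 0.997, 0.08, -0.0]
ft_force: [-1.4, -1.0, 0.6]
width: 0.764
```

Call:
jog_arm(motion=[65,0,0,-8,0,65,0,0,-12,0,65,0,0,-15,0,65,0,0,-20,0,65,-10,0,-20,0,65,-20,0,-20,0,65,-20,0,-20,0,65,-20,0,-20,0,65,-20,0,-10,0,65,0,0,0,0])

```text
t: 19.25
position: [0.488, -0.0843, 0.1984]
tool_rot: [0.001, 0.997, 0.08, 0.002]
ft_force: [-0.9, -1.2, 0.8]
width: 0.763
```

```bash
python3 - <<'E'
from rig import *
from h import *
o=get_obs();rel(o);print(o['ft_force'])
d=capture('wrist');cv2.imwrite('pics/w10.png',d['image'][:,:,::-1])
d=capture('side');cv2.imwrite('pics/s10.png',d['image'][:,:,::-1]);cv2.imwrite('pics/s10c.png',cv2.resize(d['image'][190:290,310:430,::-1],None,fx=5,fy=5,interpolation=cv2.INTER_CUBIC))
d=capture('scene');cv2.imwrite('pics/sc10.png',d['image'][:,:,::-1])
E
```

```text
t 19.25 tip depth -4.9 lat -8.7 z 198.4 ang 9.19 F depth/lat/z [-1.  -1.   0.8] M [ 0.01  0.01 -0.01] w 0.763
[-0.85739793 -1.17102175  0.76922833]
```

View pics/w10.png

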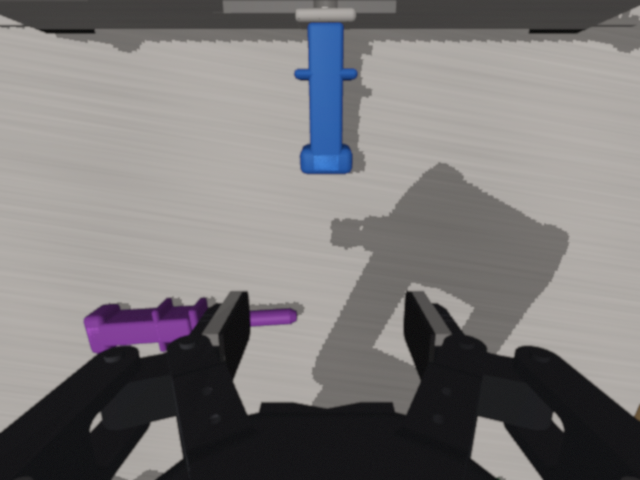

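View pics/s10c.png

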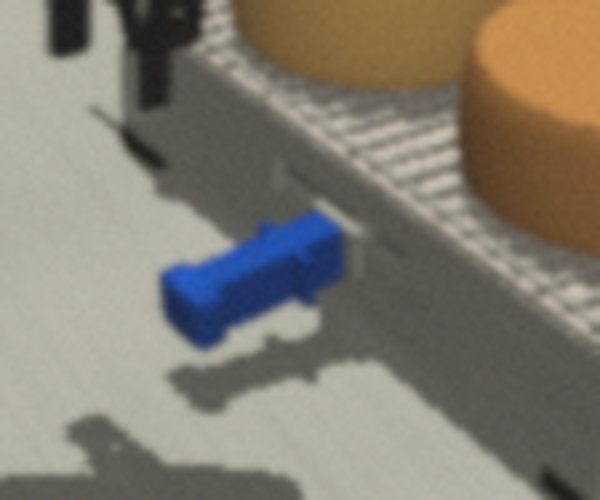

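View pics/sc10.png

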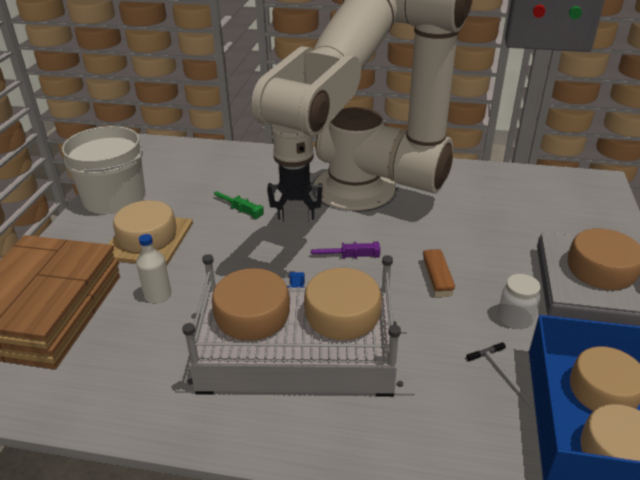

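The pin sits in the slot with its collar at the rail: wrist view (326,15), side crop (352,245). The cheeses and the other things are where they were.

```bash
python3 -c "
from rig import *
print(sign_off())"
```

```text
the job is handed in; nothing more can be done
None
```

The blue-handled pin is through the slot and the lock bar's hole with its collar against the rail. I let go of it and handed the job in at about 19.5 s; no verdict was reported.

- **Finding the hole:** I felt along the bar at up to about 13 N. The tip dropped into the hole about 10 mm right of the slot's middle, by my estimate of the slot's position.
- **Reaching home:** the collar met the rail 32 mm past the bar contact, which matches the specified 90 − 58 mm. After letting go I re-gripped the pin and pushed again with about 16 N. It moved 0.6 mm and then met firm contact.
- **Final state:** the gripper is clear, with the force reading near zero. Compared with the first scene picture, the cheeses and the other things show no movement.
- **Not perfect:** the handle droops by several degrees in the slot's clearance. The collar therefore bears on its lower edge, and a thin sliver of rod shows above it in the wrist view. The rack pose I first estimated from the pictures was also about 4 mm too deep; I used the contact depths instead.

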